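# Empty the used vials through the waste-bin flap

### The arm

A 6-joint arm with a two-finger parallel gripper is mounted at the origin on the work surface. World frame = base frame: x ahead of the robot, y to its left, z up, the work surface at z = 0. Lengths are in m, angles in rad, forces in N, time in s.
With the tool pointing down it reaches from about 0.3 to 0.825 m from the base axis. Payload 5.4 kg.
Tool frame: the origin (TCP) lies at the very end of the fingers, on their centre line; the grasp point (between the pads) lies bot.tcp_to_grasp behind it (bot.tcp_to_grasp is the distance from the TCP to the grasp point, in m); z points along the fingers, y is the line along which they close (so a half turn about z gives the same grasp; the last joint's range is limited). The gripper opens to 92 mm and grips with 3 to 60 N. Pads are 20 mm wide; open, the fingers measure 128 mm over their backs; the gripper's body (75 mm by 189 mm) begins 69 mm behind the grasp point.
Start: joints at [-1.452, 0.158, 1.597, -0, 1.386, -0.21], TCP at [0.186, -0.544, 0.189] pointing down, gripper open.
Joint ranges: [-2.91, 2.91], [-0.94, 2.29], [0.18, 2.7], [-1.29, 4.43], [0.17, 2.64], [-3, 3]. Speed limits (rad/s): [2.57, 2.57, 3.14, 3.14, 3.14, 3.14].

### API

Orientations are given as [roll, pitch, yaw] about the fixed x, y, z axes, in that order (R = Rz(yaw) Ry(pitch) Rx(roll)).
In Python, from bench import status, viewer, job, bot gives the robot as it stands.
- The arm moves only by the tool play_rows, never from a script. Its argument "series" is a list that holds one entry, the list of rows, each a list of 7 numbers: the shift along the tool's x, y, z in mm, then the turn, a rotation vector about the tool's x, y, z in rad, then the closure, from -1 (fully open) to 1 (shut). A call has 1 to 20 rows; each row is the pose to reach, as a shift and turn from the pose commanded when the call began, along the tool's axes at that moment; what a row does not reach only later rows make up. A row lasts 1/12 s, in which the tool goes at most 41.7 mm and 7.16 degrees, less where a joint would pass 70% of its speed; a pose out of reach is approached as far as the arm can. A call with a gripper value outside its range is refused whole. The fingers move at their own pace and stop on an object; "squeeze" is the grip in N (left out, the last holds). Time passes only in rows, so rows that repeat a pose let the fingers close. It gives the time, the measured TCP pose, the force, the opening and the grip force at its end, in the units of the state.
- status.sense(): the state, without advancing time (a new reading comes with each control period).
- viewer.camera(name): name is "side" or "top" or "wrist"; returns the picture (400x640x3 uint8, red, green, blue); there is no depth.
- viewer.camera_model(name): a dict with "intrinsics" (3x3 intrinsics, pixels), "k1" (the pictures are not rectified: a ray, as slopes to the right and down, at radius r is drawn at 1 + k1 r^2 times it, then the intrinsics apply), "xyz" and "orientation" of the camera in the world; the wrist camera has in their place "tool_from_camera" (4x4, takes a point from camera to tool coordinates, whose origin is the TCP and whose axes are the flange's). Camera axes: x right, y down, z forward; pixel columns grow to the right and rows downward; lengths in m; the calibration is good to about 2 mm. A picture is of the moment at which its call begins: read the wrist's pose just before it. camera_model takes no time and is no camera call.
- job.job_done(): hands the job in; it is judged then, once.
The state is a dict: "clock": time; "qpos": joint angles; "qd": joint speeds; "tau": joint torques, N m; "tcp_pos": TCP position; "tcp_rot": TCP orientation; "force": force on the tool from outside, world axes, zero at the start; "ft_torque": the same for the moment, N m; "width": opening from 0.0 (shut) to 1.0 (fully open); "gripper_force": force on a finger pad.
Only numpy, scipy, OpenCV 4.12 (cv2) and the standard library are available. Lean on these libraries where they do the work, as an engineer would, in place of code of your own. Each camera call takes 0.05 s, during which the arm holds its last target. There are 200 camera calls.

### The job

Pick up the blue pouring tray that holds the two red-capped vials by its white grip, press the spring flap of the yellow waste bin down with the lip of the tray (never with the gripper) and pour both vials through into the bin. Then let the flap close and put the empty tray down upright on the bench, leaving the other tray with the green-capped vials alone.

Things in the scene. Friction and masses are not known exactly. Their poses are not given: they have to be found in the camera images.
- used_grip (a point): Centre of grasp of the white upright grip block of the blue tray with two RED-capped vials; axes are the tray's, z up, lip towards -x (roughly the robot's right, world -y). Block 20 (x) by 34 (y) by 85 mm high from the table; this point is 65 mm above the tray's underside, 20 mm below the block's top. Pinch from above across the 20 mm (x). The tray is 76 mm wide, 130 long, walls 26 high, 120 g.
- used_lip (a point): Middle of the underside of that tray's lip edge: 120 mm to -x and 54 mm below the grip point. From the block to the lip: trough with the vials, 28 degree ramp 11 mm high, then a level tongue 63 mm long and 3 mm thick ending at the lip. The vials stay in the trough until the tray is tipped lip-down about 28 degrees, and roll out by 45 to 50 degrees.
- used_vial1_mid (a point): Centre of one red-capped vial, 16 mm diameter, 30 mm long, 14 g, lying across the trough of its tray (length along its own y).
- used_vial2_mid (a point): Centre of the other red-capped vial, the same.
- bin: Yellow waste bin, red top, fixed, 160 (x) by 180 (y) by 130 mm high; origin at the centre of its underside, z up. Slot in the middle of its top, 90 (x) by 130 mm, closed by a grey flap level with the top, hinged 44 mm to +x of the centre, 86 mm long; its free edge (bin's -x side, the robot's right) swings down. Bring the tray in over the hinge side, lip pointing to the bin's -x.
- flap (a joint): Angle of the bin's flap in rad: 0 closed, up to 1.2 pressed down. A spring closes it; pressing it 50 mm from the hinge takes about 1 to 2 N. The vials' weight does not open it. Pressed down about 0.7 rad it continues the slope of the tipped tray.
- keep_grip (a point): The same point of the other, alike tray, which holds two GREEN-capped vials and must be left alone.
Things that resemble listed ones, but are neither listed nor needed, are in the scene too. Leave any purple or turquoise look-alike of the part that bears used_grip alone.

How it is judged:
By the outcome, as a careful person would: the job done as asked, in the order asked, and still so for the second after the job is handed in, with the robot touching nothing.
It also fails if it takes over 64 s, if anything falls off the work surface, if the arm or the gripper's body presses on something with over 40 N, if the wrist force passes 120 N, or if a joint passes its speed limit or range.

## Working session

There is one attempt and no reset: what is moved stays moved. The work goes in short steps, Python scripts to look and compute and a tool call to move; the robot and the scene stay as the last step left them, time stands still between calls to the robot, and variables do not carry over. Pictures are saved under pics/ and viewed, at most 10 in all, crops included, and the job is handed in when it is done.

Besides the shell and the picture viewer there is one more tool, called as a command line: name --argument value ..., lists and objects as JSON in quotes. play_rows: Moves the arm, as the interface text tells. Its arguments: {"type":"object","properties":{"series":{"type":"array"},"squeeze":{"type":"number"}},"required":["series"]}

```bash
mkdir -p pics; ls; cat > h.py <<'E'
import numpy as np,cv2
from scipy.spatial.transform import Rotation as Rn
from bench import status,viewer,job,bot
def shot(n,f):
    s=status.sense(); im=viewer.camera(n); cv2.imwrite('pics/'+f,im[:,:,::-1]); np.save('pics/'+f+'.npy',im); return im,s
def cam(n,s=None):
    m=viewer.camera_model(n); K=np.array(m['intrinsics'])
    if n=='wrist':
        T=np.array(m['tool_from_camera']); Rt=Rn.from_euler('xyz',s['tcp_rot']).as_matrix()
        R=Rt@T[:3,:3]; p=np.array(s['tcp_pos'])+Rt@T[:3,3]
    else:
        p=np.array(m['xyz']); o=np.array(m['orientation']); R=o if o.shape==(3,3) else Rn.from_euler('xyz',o).as_matrix()
    return K,m['k1'],R,p
def ray(c,uv):
    K,k,R,p=c; d=np.linalg.inv(K)@[uv[0],uv[1],1]; x=d[:2].copy()
    for _ in range(20): x=d[:2]/(1+k*(x@x))
    return p,R@[x[0],x[1],1]
def onz(c,uv,z):
    p,d=ray(c,uv); return p+d*(z-p[2])/d[2]
def proj(c,P):
    K,k,R,p=c; q=R.T@(np.array(P)-p); x=q[:2]/q[2]; x=x*(1+k*(x@x)); return (K@[x[0],x[1],1])[:2]
E
python3 - <<'E'
from h import *
im,s=shot('top','t1.png'); im2,_=shot('side','s1.png')
cv2.imwrite('pics/a.png',np.vstack([im,im2])[:,:,::-1])
print(s, bot.tcp_to_grasp); print(viewer.camera_model('top'));print(viewer.camera_model('side'));print(viewer.camera_model('wrist'))
E
```

```text
pics
{'clock': 0.0, 'qpos': array([-1.45208810e+00,  1.59061999e-01,  1.59823124e+00, -4.37709629e-06,
        1.38620560e+00, -2.10117170e-01]), 'qd': array([ 1.40384858e-03,  5.81832734e-05, -1.84341419e-03, -1.03385507e-03,
       -6.04340406e-04, -2.20287767e-04]), 'tau': array([-9.46706496e-04, -3.85570264e+01, -3.22105765e+01,  6.97988668e-02,
        3.77181626e-02, -1.47983237e-04]), 'tcp_pos': array([ 0.18557239, -0.54351195,  0.1877122 ]), 'tcp_rot': array([-3.13972749e+00, -3.93375647e-04,  3.28825837e-01]), 'force': array([ 0.290132  , -0.42078534,  0.15956294]), 'ft_torque': array([-0.01251476, -0.01700928,  0.00791063]), 'gripper_force': 0.0, 'width': 0.9986376564145562} 0.0187
{'intrinsics': array([[416.81913298,   0.        , 319.42635174],
       [  0.        , 416.81913298, 206.76544439],
       [  0.        ,   0.        ,   1.        ]]), 'k1': 0.00048154936144027393, 'xyz': array([0.36569154, 0.03852718, 0.83271828]), 'orientation': array([-2.9415502 ,  0.00397086, -1.70908667])}
{'intrinsics': array([[478.16651604,   0.        , 320.45661139],
       [  0.        , 478.16651604, 203.89502035],
       [  0.        ,   0.        ,   1.        ]]), 'k1': -0.10865362342869576, 'xyz': array([0.37572825, 0.64208735, 0.70505917]), 'orientation': array([-2.34302788,  0.00375435, -2.95199877])}
{'intrinsics': array([[301.07126987,   0.        , 317.10733201],
       [  0.        , 301.07126987, 196.49739103],
       [  0.        ,   0.        ,   1.        ]]), 'k1': -0.044135684902886614, 'tool_from_camera': array([[-1.99960406e-04, -9.60506535e-01, -2.78257355e-01,
         7.95389559e-02],
       [ 9.99999762e-01, -3.75829198e-04,  5.78694650e-04,
         4.19170246e-04],
       [-6.60417232e-04, -2.78257173e-01,  9.60506382e-01,
        -1.95897820e-01],
       [ 0.00000000e+00,  0.00000000e+00,  0.00000000e+00,
         1.00000000e+00]])}
```

View pics/t1.png

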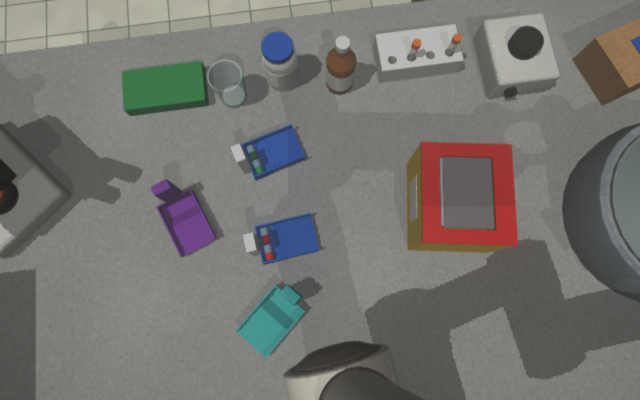

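View pics/s1.png

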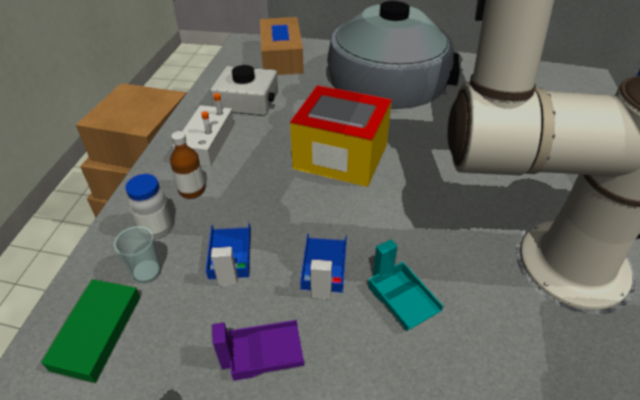

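Candidates in the top view: red-capped blue tray, block at (250,242); green-capped blue tray, block at (238,152); purple look-alike (162,188); turquoise look-alike (290,293). By the description the choice is the red-capped one at (250,242). The bin's top is centred near (467,195), with the hinge on the image's left.

```bash
python3 - <<'E'
from h import *
t=np.load('pics/t1.png.npy'); 
c=cam('top')
hsv=cv2.cvtColor(t,cv2.COLOR_RGB2HSV)
def comp(m,box):
    k=np.zeros_like(m); x0,y0,x1,y1=box; k[y0:y1,x0:x1]=m[y0:y1,x0:x1]
    cs,_=cv2.findContours(k,cv2.RETR_EXTERNAL,cv2.CHAIN_APPROX_NONE); return max(cs,key=cv2.contourArea)
def rect(cn,z):
    P=np.array([onz(c,q[0],z)[:2] for q in cn])*1000
    r=cv2.minAreaRect(P.astype(np.float32)); return np.round(r[0],1),np.round(r[1],1),round(r[2],1)
blue=cv2.inRange(hsv,(105,120,40),(125,255,255))
white=cv2.inRange(hsv,(0,0,150),(179,60,255))
red=cv2.inRange(hsv,(0,150,120),(6,255,255))|cv2.inRange(hsv,(172,150,120),(179,255,255))
print('tray',rect(comp(blue,(220,200,340,290)),.026))
print('block',rect(comp(white,(230,215,275,265)),.085))
b=comp(red,(390,120,540,270)); print('bin',rect(b,.13))
grey=cv2.inRange(hsv,(0,0,60),(179,60,200)); print('flap',rect(comp(grey,(436,152,500,235)),.13))
for n,P in [('block',(241,242))]: print(onz(c,P,.085))
cv2.imwrite('pics/c1.png',cv2.resize(t[200:280,220:340,::-1],None,fx=6,fy=6,interpolation=cv2.INTER_CUBIC))
s=np.load('pics/s1.png.npy'); cv2.imwrite('pics/c2.png',cv2.resize(s[220:310,280:370,::-1],None,fx=6,fy=6,interpolation=cv2.INTER_CUBIC))
E
```

```text
tray (array([475.6,  91.2]), array([ 75.5, 111.3]), 5.7)
block (array([470.3, 155.1]), array([32.9, 18.3]), 5.3)
bin (array([ 497. , -235.8]), array([159.8, 178.3]), 80.3)
flap (array([ 498.3, -233.1]), array([ 89.8, 125.4]), 80.3)
[0.47171438 0.16936562 0.085     ]
```

View pics/c1.png

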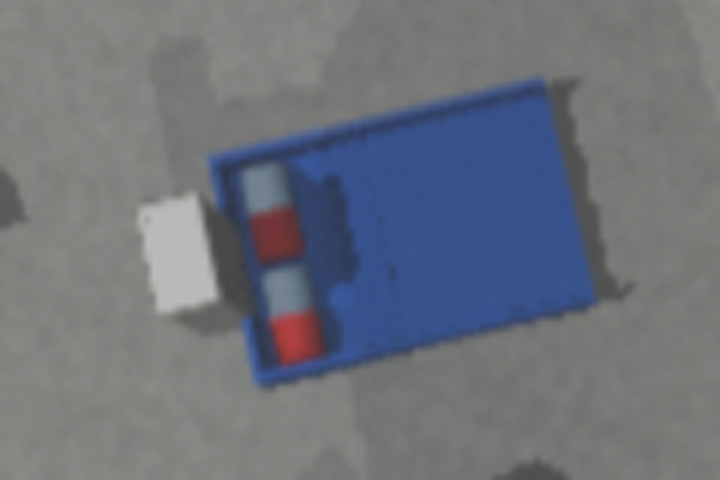

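The crop confirms two red-capped vials in the chosen tray. The block measures 33 x 18 mm at (470,155), and the lip points to world -y with about 5.5° yaw. The bin comes out at 160 x 178 mm, matching its stated size, centred near (497,-235) with yaw about 80.3°.

```bash
cat >> h.py <<'E'
def go(p,rpy=None,R=None,s=None):
    s=s or status.sense(); R0=Rn.from_euler('xyz',s['tcp_rot'])
    R1=R if R is not None else Rn.from_euler('xyz',rpy)
    d=R0.inv().apply(np.array(p)-s['tcp_pos'])*1000
    print('shift',np.round(d,1),'turn',np.round((R0.inv()*R1).as_rotvec(),4))
E
python3 - <<'E'
from h import *
go([.4703,.1551,.25],[np.pi,0,np.radians(5.5)])
go([.4703,.1551,.125],[np.pi,0,np.radians(5.5)])
E
```

```text
shift [ 495.1 -569.4  -61.1] turn [-1.700e-03 -1.000e-04  2.328e-01]
shift [ 495.1 -569.2   63.9] turn [-1.700e-03 -1.000e-04  2.328e-01]
```

play_rows --series '[[[0,0,-40,0,0,0,-0.2],[20,-25,-65,0,0,0.02,-0.2],[495,-569,-61,-0.002,0,0.233,-0.2],[495,-569,-61,-0.002,0,0.233,-0.2],[495,-569,-61,-0.002,0,0.233,-0.2],[495,-569,-61,-0.002,0,0.233,-0.2],[495,-569,-61,-0.002,0,0.233,-0.2],[495,-569,-61,-0.002,0,0.233,-0.2],[495,-569,-61,-0.002,0,0.233,-0.2],[495,-569,-61,-0.002,0,0.233,-0.2],[495,-569,-61,-0.002,0,0.233,-0.2],[495,-569,-61,-0.002,0,0.233,-0.2],[495,-569,-61,-0.002,0,0.233,-0.2],[495,-569,-61,-0.002,0,0.233,-0.2],[495,-569,-61,-0.002,0,0.233,-0.2],[495,-569,-61,-0.002,0,0.233,-0.2],[495,-569,-61,-0.002,0,0.233,-0.2],[495,-569,-61,-0.002,0,0.233,-0.2],[495,-569,-61,-0.002,0,0.233,-0.2],[495,-569,-61,-0.002,0,0.233,-0.2]]]' --squeeze 25

```text
clock: 1.77
tcp_pos: [0.4707, 0.1587, 0.2489]
tcp_rot: [3.141, 0.001, 0.1]
force: [-0.3, 0.2, -0.2]
width: 0.597
gripper_force: 0.0
```

```bash
python3 - <<'E'
from h import *
im,s=shot('wrist','w1.png'); print(s['clock'],s['tcp_pos'],s['tcp_rot'],s['qpos'],s['width'])
c=cam('wrist',s)
print(proj(c,[.4703,.1551,.085]))
go([.4703,.1551,.125],[np.pi,0,np.radians(5.5)],s=s)
E
```

```text
1.7667 [0.47067036 0.15868348 0.24888703] [3.14136808e+00 5.32915843e-04 9.99940393e-02] [ 8.15438465e-02 -8.30795399e-02  1.72697574e+00 -2.34982426e-04
  1.49822513e+00  1.55236317e+00] 0.5966097517515342
[319.6361978  177.69416029]
shift [ -0.7   3.5 123.9] turn [0.0002 0.0005 0.004 ]
```

View pics/w1.png

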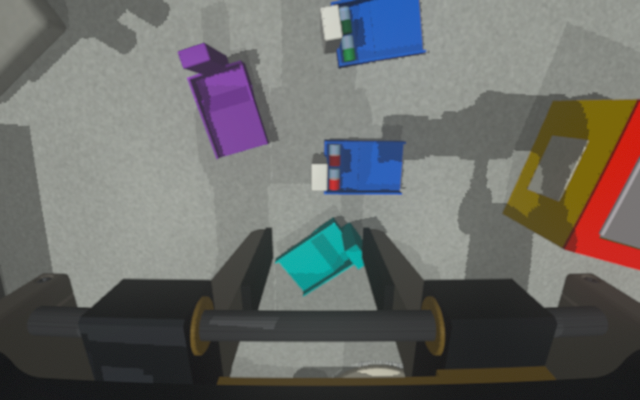

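Block top shows at about (320,177); predicted (319.6,177.7). Agreement is good, so I descend.

play_rows --series '[[[0,1,40,0,0,0.002,-0.2],[0,1,80,0,0,0.002,-0.2],[0,1,120,0,0,0.002,-0.2],[0,1,150,0,0,0.002,-0.2],[0,1,175,0,0,0.002,-0.2],[0,1,195,0,0,0.002,-0.2],[0,1,204,0,0,0.002,-0.2],[0,1,204,0,0,0.002,-0.2],[0,1,204,0,0,0.002,-0.2]]]'

```text
clock: 2.57
tcp_pos: [0.4708, 0.1524, 0.0462]
tcp_rot: [3.139, -0.0, 0.093]
force: [0.9, 0.5, 0.4]
width: 0.597
gripper_force: 0.0
```

play_rows --series '[[[0,-2.5,0,0,0,0.0,-0.2],[0,-2.5,0,0,0,0,0.3],[0,-2.5,0,0,0,0,0.9],[0,-2.5,0,0,0,0,1],[0,-2.5,0,0,0,0,1],[0,-2.5,0,0,0,0,1],[0,-2.5,0,0,0,0,1],[0,-2.5,0,0,0,0,1]]]' --squeeze 40

```text
clock: 3.23
tcp_pos: [0.4704, 0.1553, 0.0458]
tcp_rot: [3.14, -0.0, 0.094]
force: [0.3, 0.6, 1.0]
width: 0.214
gripper_force: 40.0
```

```bash
python3 - <<'E'
from h import *
print(status.sense())
E
```

```text
{'clock': 3.2333, 'qpos': array([ 0.07579651,  0.11873622,  1.94392716, -0.00216381,  1.07840557,
        1.55387341]), 'qd': array([ 0.00066433, -0.00056161, -0.00016101,  0.00021558,  0.00090171,
        0.00141971]), 'tau': array([-9.82508459e-02, -3.25359821e+01, -2.77498770e+01, -5.07183548e-02,
       -4.87647916e-02, -7.96047156e-03]), 'tcp_pos': array([0.47044937, 0.15530665, 0.04579696]), 'tcp_rot': array([ 3.13967678e+00, -4.90377566e-04,  9.37423053e-02]), 'force': array([0.32137074, 0.64977373, 0.99280141]), 'ft_torque': array([ 0.07015048,  0.01253338, -0.02203101]), 'gripper_force': 39.97750461101532, 'width': 0.21423122130268038}
```

```bash
cat >> h.py <<'E'
C=np.array([.4975,-.235]); PSI=np.radians(80.3); U=np.array([np.cos(PSI),np.sin(PSI)])
def lip(th,a,h,s=None):   # deg, mm, mm
    R=Rn.from_euler('xyz',[np.pi,0,PSI-np.pi/2])*Rn.from_rotvec([np.radians(th),0,0])
    L=np.r_[C+U*a/1000,h/1000]; go(L-R.apply([0,.120,.0353]),R=R,s=s)
def where(s=None):
    s=s or status.sense(); R=Rn.from_euler('xyz',s['tcp_rot']); L=s['tcp_pos']+R.apply([0,.120,.0353])
    print('lip a',round((L[:2]-C)@U*1000,1),'lat',round((L[:2]-C)@[-U[1],U[0]]*1000,1),'h',round(L[2]*1000,1),'rot',np.round(R.as_euler('xyz',degrees=True),1),'F',np.round(s['force'],1),'q',np.round(s['qpos'],2),s['clock'])
E
python3 - <<'E'
from h import *
where(); lip(0,0,210)
E
```

```text
lip a 264.2 lat 61.2 h 10.7 rot [179.9  -0.    5.4] F [0.3 0.6 1. ] q [ 0.08  0.12  1.94 -0.    1.08  1.55] 3.2333
shift [  21.7  275.6 -199. ] turn [ 0.0018 -0.0007  0.263 ]
```

play_rows --series '[[[0,0,-10,0,0,0,1],[0,0,-30,0,0,0,1],[0,0,-60,0,0,0,1],[0,0,-90,0,0,0,1],[0,3,-120,0,0,0,1],[0,10,-150,0,0,0.02,1],[1,22,-175,0,0,0.04,1],[3,40,-190,0,0,0.06,1],[5,63,-199,0,0,0.08,1],[7,88,-199,0,0,0.1,1],[9,113,-199,0,0,0.12,1],[11,138,-199,0,0,0.14,1],[13,163,-199,0,0,0.16,1],[15,188,-199,0,0,0.18,1],[17,213,-199,0,0,0.2,1],[19,235,-199,0,0,0.22,1],[20,252,-199,0,0,0.24,1],[21,265,-199,0.002,0,0.253,1],[22,273,-199,0.002,0,0.26,1],[22,276,-199,0.002,0,0.263,1]]]'

```text
clock: 4.9
tcp_pos: [0.518, -0.1179, 0.2453]
tcp_rot: [-3.141, -0.0, -0.17]
force: [-0.6, 0.4, -1.2]
width: 0.214
gripper_force: 40.0
```

```bash
python3 - <<'E'
from h import *
where(); im,s=shot('side','s2.png'); lip(20,-2,165)
E
```

```text
lip a -1.1 lat -0.4 h 210.0 rot [-180.    -0.    -9.8] F [-0.6  0.4 -1.2] q [-0.45  0.01  1.64  0.    1.49  1.29] 4.9
shift [-0.4 20.4  6.1] turn [ 3.489e-01 -3.000e-04 -7.000e-04]
```

View pics/s2.png

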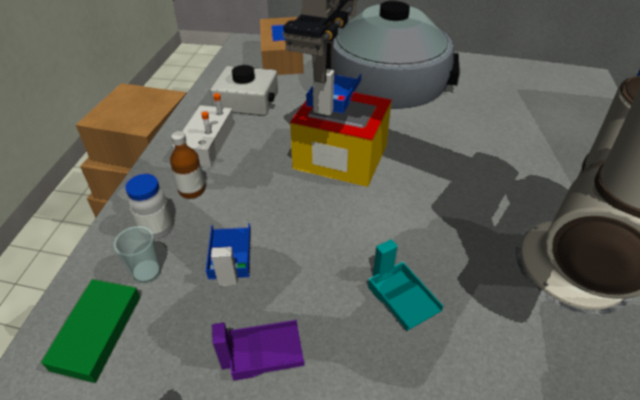

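The tray is held level above the bin at about (335,95), vials aboard. Next I tilt it to 20°.

play_rows --series '[[[0,3,1,0.05,0,0,1],[0,6,2,0.1,0,0,1],[0,9,3,0.15,0,0,1],[0,12,4,0.2,0,0,1],[0,15,5,0.25,0,0,1],[0,18,6,0.3,0,0,1],[0,20,6,0.349,0,0,1],[0,20,6,0.349,0,0,1],[0,20,6,0.349,0,0,1]]]'

```text
clock: 5.7
tcp_pos: [0.5145, -0.1365, 0.239]
tcp_rot: [-2.793, 0.0, -0.169]
force: [-0.1, -0.4, -2.2]
width: 0.214
gripper_force: 40.0
```

```bash
python3 - <<'E'
from h import *
where(); lip(20,-2,135); lip(23,-1.5,122);lip(28,-1,113.6); lip(33,0,108.5); lip(38,2.4,104); lip(44,5,100); lip(50,7.4,96)
E
```

```text
lip a -0.8 lat -0.1 h 164.9 rot [-160.     0.    -9.7] F [-0.1 -0.4 -2.2] q [-0.69  0.09  1.61  0.3   1.62  1.04] 5.7
shift [-0.2 11.3 27.6] turn [ 0.0006  0.0002 -0.0001]
shift [-0.2 17.3 33.8] turn [ 0.0529  0.0002 -0.0001]
shift [-0.2 23.8 31.7] turn [ 1.402e-01  2.000e-04 -1.000e-04]
shift [-0.2 29.5 27.1] turn [ 2.274e-01  2.000e-04 -2.000e-04]
shift [-0.2 34.6 22.9] turn [ 3.147e-01  2.000e-04 -2.000e-04]
shift [-0.2 41.5 17.2] turn [ 4.194e-01  2.000e-04 -2.000e-04]
shift [-0.2 49.6 12.2] turn [ 5.242e-01  2.000e-04 -2.000e-04]
```

play_rows --series '[[[0,4,9,0,0,0,1],[0,8,18,0,0,0,1],[0,11,27.5,0,0,0,1],[0,14,31,0.026,0,0,1],[0,17.3,34,0.053,0,0,1],[0,20,33,0.09,0,0,1],[0,22,32.5,0.115,0,0,1],[0,23.8,31.7,0.14,0,0,1],[0,23.8,31.7,0.14,0,0,1]]]'

```text
clock: 6.45
tcp_pos: [0.5125, -0.1496, 0.2008]
tcp_rot: [-2.651, 0.0, -0.171]
force: [-0.8, -0.4, -0.5]
width: 0.213
gripper_force: 40.0
```

```bash
python3 - <<'E'
from h import *
where(); im,s=shot('side','s3.png');im2,s=shot('top','t3.png'); lip(33,0,108.5,s); lip(38,2.4,104,s); lip(44,5,100,s); lip(50,7.4,96,s)
a=cv2.resize(im[50:200,260:420],None,fx=3,fy=3); b=cv2.resize(im2[120:270,390:550],None,fx=2,fy=3)
cv2.imwrite('pics/d3.png',np.hstack([a,b])[:,:,::-1]); 
E
```

```text
lip a -2.5 lat -0.2 h 113.1 rot [-151.9    0.    -9.8] F [-0.8 -0.4 -0.5] q [-0.78  0.18  1.63  0.4   1.62  0.92] 6.45
shift [-0.5  3.8 -4.8] turn [ 0.0869 -0.0009 -0.0012]
shift [-0.5  8.2 -9.7] turn [ 0.1741 -0.001  -0.0012]
shift [ -0.4  14.2 -16.4] turn [ 0.2789 -0.001  -0.0011]
shift [ -0.4  21.6 -22.4] turn [ 0.3836 -0.0011 -0.0011]
```

View pics/d3.png

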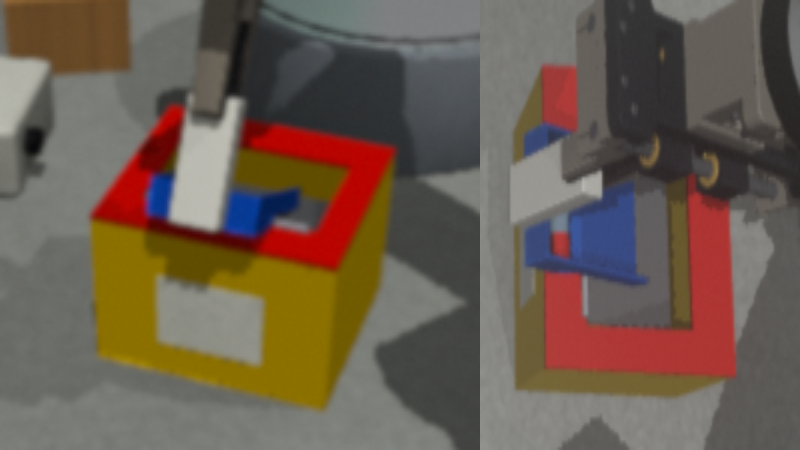

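The lip is pressing the flap down through the slot, and the vials are still in the trough. I continue tipping to 50°.

play_rows --series '[[[0,2,-2.4,0.043,0,0,1],[0,3.8,-4.8,0.087,0,0,1],[0,6,-7.3,0.13,0,0,1],[0,8.2,-9.7,0.174,0,0,1],[0,10.2,-12,0.21,0,0,1],[0,12.2,-14.2,0.245,0,0,1],[0,14.2,-16.4,0.279,0,0,1],[0,16.6,-18.5,0.314,0,0,1],[0,19,-20.5,0.349,0,0,1],[0,21.6,-22.4,0.384,0,0,1],[0,21.6,-22.4,0.384,0,0,1],[0,21.6,-22.4,0.384,0,0,1],[0,21.6,-22.4,0.384,0,0,1],[0,21.6,-22.4,0.384,0,0,1],[0,21.6,-22.4,0.384,0,0,1],[0,21.6,-22.4,0.384,0,0,1],[0,21.6,-22.4,0.384,0,0,1],[0,21.6,-22.4,0.384,0,0,1],[0,21.6,-22.4,0.384,0,0,1],[0,21.6,-22.4,0.384,0,0,1]]]'

```text
clock: 8.22
tcp_pos: [0.5078, -0.1773, 0.211]
tcp_rot: [-2.268, -0.001, -0.169]
force: [0.3, -2.5, -0.4]
width: 0.213
gripper_force: 40.0
```

```bash
python3 - <<'E'
from h import *
where(); im,s=shot('wrist','w4.png');im2,s=shot('top','t4.png'); lip(50,60,150,s); lip(50,130,210,s)
b=cv2.resize(im2[120:270,390:550],None,fx=2,fy=2); a=im[100:400,:440].copy()
cv2.imwrite('pics/d4.png',np.hstack([a,b])[:,:,::-1]); 
E
```

```text
lip a 8.6 lat -0.5 h 96.4 rot [-130.    -0.    -9.7] F [ 0.3 -2.5 -0.4] q [-0.95  0.41  1.5   0.61  1.87  0.78] 8.2167
shift [ -0.4 -74.1   5. ] turn [-0.0005 -0.0003  0.0005]
shift [  -0.3 -165.1   20.1] turn [-0.0005 -0.0003  0.0005]
```

View pics/d4.png

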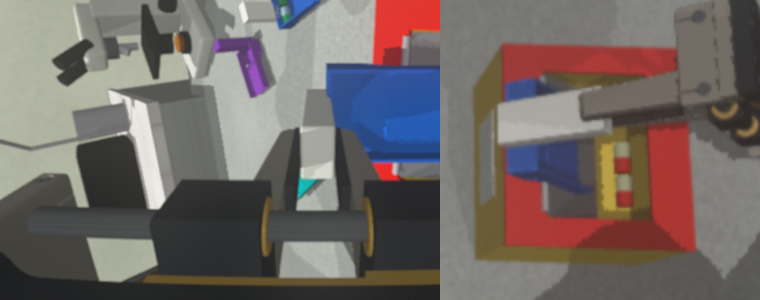

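Both vials lie in the bin beneath the open flap, as red/white stripes near (620,170), and the tray is empty. I withdraw along the tongue.

play_rows --series '[[[0,-6,0,0,0,0,1],[0,-14,1,0,0,0,1],[0,-24,1,0,0,0,1],[0,-34,2,0,0,0,1],[0,-44,3,0,0,0,1],[0,-54,4,0,0,0,1],[0,-64,5,0,0,0,1],[0,-76,6,0,0,0,1],[0,-92,8,0,0,0,1],[0,-110,11,0,0,0,1],[0,-130,15,0,0,0,1],[0,-150,18,0,0,0,1],[0,-160,20,0,0,0,1],[0,-165,20,0,0,0,1],[0,-165,20,0,0,0,1]]]'

```text
clock: 9.57
tcp_pos: [0.5282, -0.057, 0.3254]
tcp_rot: [-2.269, -0.002, -0.168]
force: [0.4, -0.5, -0.7]
width: 0.214
gripper_force: 40.0
```

```bash
python3 - <<'E'
from h import *
where(); im2,s=shot('top','t5.png'); print(s['tcp_pos'])
go([.4704,.1553,.20],[np.pi,0,.094],s=s)
b=cv2.resize(im2[120:270,390:550],None,fx=2,fy=2); 
cv2.imwrite('pics/d5.png',b[:,:,::-1])
E
```

```text
lip a 130.5 lat -0.5 h 210.8 rot [-1.3e+02 -1.0e-01 -9.6e+00] F [ 0.4 -0.5 -0.7] q [-0.79  0.16  1.57  0.72  1.92  1.02] 9.5667
[ 0.52818981 -0.05697811  0.32535476]
shift [-92.7 -32.5 233.4] turn [-0.867  -0.1158 -0.2444]
```

View pics/d5.png

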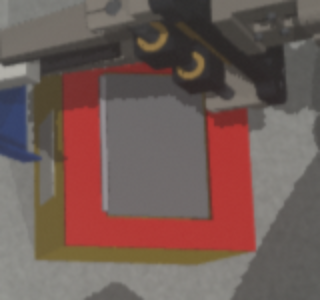

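The flap is level and closed again. I carry the tray back to its starting spot.

play_rows --series '[[[-7,-2.5,18,-0.067,-0.009,-0.019,1],[-14,-5,36,-0.133,-0.018,-0.038,1],[-21,-7.5,54,-0.2,-0.027,-0.056,1],[-28.5,-10,72,-0.267,-0.036,-0.075,1],[-36,-12.5,90,-0.333,-0.045,-0.094,1],[-43,-15,108,-0.4,-0.053,-0.113,1],[-50,-17.5,126,-0.467,-0.062,-0.132,1],[-57,-20,144,-0.534,-0.071,-0.15,1],[-64,-22.5,162,-0.6,-0.08,-0.17,1],[-71,-25,180,-0.667,-0.089,-0.188,1],[-79,-27.5,198,-0.734,-0.098,-0.207,1],[-86,-30,216,-0.8,-0.107,-0.226,1],[-90,-32,228,-0.84,-0.112,-0.237,1],[-92.7,-32.5,233.4,-0.867,-0.116,-0.244,1],[-92.7,-32.5,233.4,-0.867,-0.116,-0.244,1],[-92.7,-32.5,233.4,-0.867,-0.116,-0.244,1]]]'

```text
clock: 10.95
tcp_pos: [0.4699, 0.1548, 0.1985]
tcp_rot: [-3.14, 0.004, 0.093]
force: [0.4, -0.9, -0.9]
width: 0.211
gripper_force: 40.0
```

```bash
python3 - <<'E'
from h import *
s=status.sense(); print(s['clock'],s['tcp_pos'],s['tcp_rot'],s['force'])
go([.4704,.1553,.0465],[np.pi,0,.094],s=s)
E
```

```text
10.95 [0.46991852 0.15478576 0.19846429] [-3.13983334  0.00358442  0.09305054] [ 0.39251585 -0.94353659 -0.89062573]
shift [  1.1  -0.2 152. ] turn [-0.0018  0.0036 -0.001 ]
```

play_rows --series '[[[0,0,25,-0.002,0.004,0,1],[0,0,55,-0.002,0.004,0,1],[0,0,85,-0.002,0.004,0,1],[0,0,110,-0.002,0.004,0,1],[0,0,130,-0.002,0.004,0,1],[0,0,142,-0.002,0.004,0,1],[0,0,147,-0.002,0.004,0,1],[0,0,150,-0.002,0.004,0,1],[0,0,151.5,-0.002,0.004,0,1],[0,0,152,-0.002,0.004,0,1],[0,0,152,-0.002,0.004,0,1]]]'

```text
clock: 11.87
tcp_pos: [0.4711, 0.1548, 0.0484]
tcp_rot: [3.141, -0.004, 0.092]
force: [0.4, -0.6, -0.5]
width: 0.216
gripper_force: 40.0
```

play_rows --series '[[[0,0,0.5,0,0,0,1],[0,0,1,0,0,0,1],[0,0,1.5,0,0,0,1],[0,0,1.5,0,0,0,1]]]'

```text
clock: 12.2
tcp_pos: [0.4703, 0.155, 0.0461]
tcp_rot: [3.141, -0.003, 0.093]
force: [-0.4, -0.6, -1.4]
width: 0.215
gripper_force: 40.0
```

play_rows --series '[[[0,0,0.6,0,0,0,1],[0,0,0.6,0,0,0,1],[0,0,0.6,0,0,0,0.3],[0,0,0.6,0,0,0,0],[0,0,0.6,0,0,0,-0.2],[0,0,0.6,0,0,0,-0.2],[0,0,0.6,0,0,0,-0.2],[0,0,-10,0,0,0,-0.2],[0,0,-30,0,0,0,-0.2],[0,0,-60,0,0,0,-0.2],[0,0,-100,0,0,0,-0.2],[0,0,-140,0,0,0,-0.2],[0,0,-180,0,0,0,-0.2],[0,0,-210,0,0,0,-0.2],[0,0,-210,0,0,0,-0.2]]]'

```text
clock: 13.45
tcp_pos: [0.4735, 0.1554, 0.2649]
tcp_rot: [3.14, -0.017, 0.093]
force: [0.8, -0.1, 0.0]
width: 0.6
gripper_force: 0.0
```

```bash
python3 - <<'E'
from h import *
im,s=shot('side','s6.png'); print(s['clock'],s['tcp_pos'],s['width'])
E
```

```text
13.45 [0.47346073 0.15544005 0.26489084] 0.6004404169317253
```

View pics/s6.png

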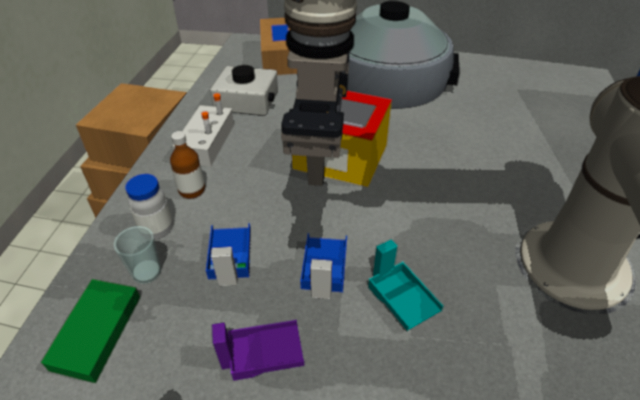

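The empty tray stands upright at about (323,265), the other tray is untouched, and the gripper is clear, so I hand the job in.

```bash
python3 -c "
from bench import job
print(job.job_done())"
```

```text
the job is handed in; nothing more can be done
None
```

Job handed in at about 13.5 s: both red-capped vials are in the bin, the flap is closed, the empty tray is back upright where it started, and the green-capped tray was left alone.

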